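# Click the cake tally on by three

### The arm

A 6-joint arm with a two-finger parallel gripper is mounted at the origin on the work surface. World frame = base frame: x ahead of the robot, y to its left, z up, the work surface at z = 0. Lengths are in m, angles in rad, forces in N, time in s.
With the tool pointing down it reaches from about 0.425 to 0.95 m from the base axis. Payload 3.5 kg.
Tool frame: the origin (TCP) lies between the finger pads; the fingertips stand 11 mm ahead of it and the grasp point (between the pads) lies 8 mm behind it; z points along the fingers, y is the direction in which the jaws open and shut (so a half turn about z gives the same grasp; the last joint's range is limited). The gripper opens to 85 mm and grips with 20 to 120 N. Pads are 22 mm wide; open, the fingers measure 114 mm over their backs; the gripper's body (76 mm by 85 mm) begins 54 mm behind the grasp point. The pads swing forward as they close: fully open they stand 13 mm farther back than shut.
Start: joints at [-1.403, 0.286, 1.577, -0, 1.279, -0.15], TCP at [0.211, -0.641, 0.242] pointing down, gripper open.
Joint ranges: [-2.77, 2.77], [-0.9, 2.22], [0.21, 2.48], [-1.53, 4.67], [0.24, 2.81], [-2.84, 2.84]. Speed limits (rad/s): [2.79, 2.79, 3.14, 3.14, 3.14, 3.14].

### API

Orientations are given as a 3x3 rotation matrix whose columns are the frame's x, y, z axes.
In Python, from bench import * gives the robot as it stands. The module is installed in compiled form; this text tells all that it offers.
- The arm moves only by the tool apply_moves, never from a script. Its argument "moves" is a list of rows, each an object of numbers: "tx", "ty", "tz": the shift along the tool's x, y, z in mm; "twist": the turn about the tool's z in rad. In form: [{"tx": .., "ty": .., "tz": .., "twist": ..}, ...]. A call has 1 to 5 rows; each row is the pose to reach, as a shift and turn from the pose commanded when the call began, along the tool's axes at that moment; what a row does not reach only later rows make up. A row lasts 1/10 s, in which the tool goes at most 50 mm and 8.59 degrees, less where a joint would pass 70% of its speed; a pose out of reach is approached as far as the arm can. A call with a gripper value outside its range is refused whole. "fingers" is the finger opening in mm, from 0 to 85.4, set as the call begins (left out, the last holds). The fingers move at their own pace and stop on an object; "grip_force" is the grip in N (left out, the last holds). Time passes only in rows, so rows that repeat a pose let the fingers close. It gives the time, the measured TCP pose, the force and the opening at its end, in the units of the state.
- sense(): the state, without advancing time (a new reading comes with each control period).
- read_camera(name): name is "scene" or "top" or "wrist"; returns a dict with "color" (480x640x3 uint8, blue, green, red), "K" (3x3 intrinsics, pixels), "T" (4x4, takes a point from camera to world coordinates); the wrist camera has in their place "tool_from_camera" (4x4, takes a point from camera to tool coordinates, whose origin is the TCP and whose axes are the flange's). Camera axes: x right, y down, z forward; pixel columns grow to the right and rows downward; lengths in m; the calibration is good to about 2 mm. A picture is of the moment at which its call begins: read the wrist's pose just before it. There is no depth.
- finish_job(): hands the job in, once; it reports no verdict.
The state is a dict: "clock": time; "joint_pos": joint angles; "qvel": joint speeds; "effort": joint torques, N m; "eef_pos": TCP position; "ee_rot": TCP orientation; "force": force on the tool from outside, world axes, zero at the start; "ft_torque": the same for the moment, N m; "finger_gap": finger opening in m.
Only numpy, scipy, OpenCV 4.12 (cv2) and the standard library are available. Lean on these libraries where they do the work, as an engineer would, in place of code of your own. Each camera call takes 0.05 s, during which the arm holds its last target.

### The job

Three pill cakes have come off the press: roll the larger of the two flat ribbed tally wheels on by three clicks anticlockwise (seen from above), one rib to a click. A fingertip lowered beside its ribbed edge is enough to roll it. Leave the smaller tally wheel as it stands.

Things in the scene. Friction and masses are not known exactly. Their poses are not given: they have to be found in the camera images.
- big_tally: Fixed turned wooden foot (76 mm wide, neck 45 mm) of the larger tally, bolted to a 20 mm marble slab. Origin: centre of its underside, on the slab's top; z up. The iron wheel lies flat on it, its axis upright through this origin, 35 to 53 mm above it. May be the left or the right tally; the other's axis is 250 mm or more away, pale boxes 38 mm high stand no nearer than 40 mm to the ribs.
- big_tally_wheel (a joint): Turn of the larger wheel, rad, growing anticlockwise from above. Iron disc 100 mm wide, 18 mm thick; round its edge ten upright ribs, round bars of 9 mm centred 52.5 mm from the axis (114 mm overall, 24 mm free between them). One click = one rib = 36 deg (0.628). Starts 0 to 0.6; stops at -0.7 and 3.2. Even friction, 2 N at the edge, no spring or felt detents; stays where left.
- big_tally_mark (a point): A flat pale bone dot, 12 mm across, let into the top of the larger wheel 42 mm from its axis, just inside one of the ribs (in the same direction from the axis as that rib); it turns with the wheel. This point is the centre of its top face, 54 mm above the slab.
- small_tally_mark (a point): The like bone dot on the smaller tally wheel, 24 mm from that wheel's axis. The smaller tally is built the same, 78 mm across its ten ribs, at the same height, and must stay as it is.

How it is judged:
At the end, for the whole second after the job is handed in: The larger tally wheel stands at rest three clicks (108 degrees) anticlockwise of where it started, to within 14 degrees (its mark 61.4 to 73.5 mm from where it was), and the smaller wheel has not been turned (its mark less than 6 mm from where it was) (distance of big_tally_mark from where it was at the start of the episode between 0.0614 and 0.0735 m and value of joint big_tally_wheel above 1.2 rad and velocity of joint big_tally_wheel between -0.05 and 0.05 rad/s and distance of small_tally_mark from where it was at the start of the episode below 0.006 m); the robot touches nothing.
It fails at once if the smaller tally wheel is turned by half a click or more (distance of small_tally_mark from where it was at the start of the episode above 0.0075 m).
It also fails if it takes over 40 s, if anything falls off the work surface, if the arm or the gripper's body presses on something with over 40 N, if the wrist force passes 120 N, or if a joint passes its speed limit or range.

## Working session

There is one attempt and no reset: what is moved stays moved. The work goes in short steps, Python scripts to look and compute and a tool call to move; the robot and the scene stay as the last step left them, time stands still between calls to the robot, and variables do not carry over. Pictures are saved under pics/ and viewed, and the job is handed in when it is done.

Besides the shell and the picture viewer there is one more tool, called after "Call:" as name(argument=value, ...), one argument or row to a line, values as JSON. apply_moves: Moves the arm, as the interface text tells. Its arguments: {"type":"object","properties":{"moves":{"type":"array"},"fingers":{"type":"number"},"grip_force":{"type":"number"}},"required":["moves"]}

```bash
mkdir -p pics
python3 - <<'E'
from bench import *
import cv2
s=sense();print(s)
for n in("scene","top"):
    c=read_camera(n);cv2.imwrite(f"pics/{n}0.png",c["color"]);print(n,c["K"],c["T"])
E
```

```text
{'clock': 0.0, 'joint_pos': array([-1.40300098e+00,  2.87166488e-01,  1.57817621e+00, -9.57236003e-07,
        1.27863310e+00, -1.50011545e-01]), 'qvel': array([-6.39376159e-04,  3.98437550e-04, -4.80095102e-04,  3.82357092e-04,
        8.81136326e-05,  7.38816241e-04]), 'effort': array([ 1.46029692e-03, -4.05971789e+01, -2.92630059e+01, -4.76533671e-05,
        5.76057384e-03, -1.23283730e-06]), 'eef_pos': array([ 0.21083931, -0.64055425,  0.24094705]), 'ee_rot': array([[ 9.49922998e-01,  3.12483822e-01, -3.98910423e-04],
       [ 3.12483875e-01, -9.49920159e-01,  2.34952035e-03],
       [ 3.55254046e-04, -2.35651649e-03, -9.99997160e-01]]), 'force': array([-0.7991129 ,  0.23651251,  0.09278311]), 'ft_torque': array([ 0.03305872,  0.02337133, -0.02612103]), 'finger_gap': 0.08522466311456686}
scene [[565.90908786   0.         306.65667668]
 [  0.         565.90908786 233.29890153]
 [  0.           0.           1.        ]] [[ 0.34095761  0.80820234 -0.48016339  0.99215678]
 [ 0.94003604 -0.29797807  0.16595574 -0.13292104]
 [-0.00895234 -0.50795477 -0.86133722  0.80589016]
 [ 0.          0.          0.          1.        ]]
top [[552.40670691   0.         321.31388613]
 [  0.         552.40670691 230.14378779]
 [  0.           0.           1.        ]] [[ 0.02199906 -0.98432285  0.17499877  0.42001514]
 [-0.99962278 -0.02453516 -0.01234155 -0.00784908]
 [ 0.0164417  -0.17466126 -0.9844913   0.99303899]
 [ 0.          0.          0.          1.        ]]
```

View pics/top0.png

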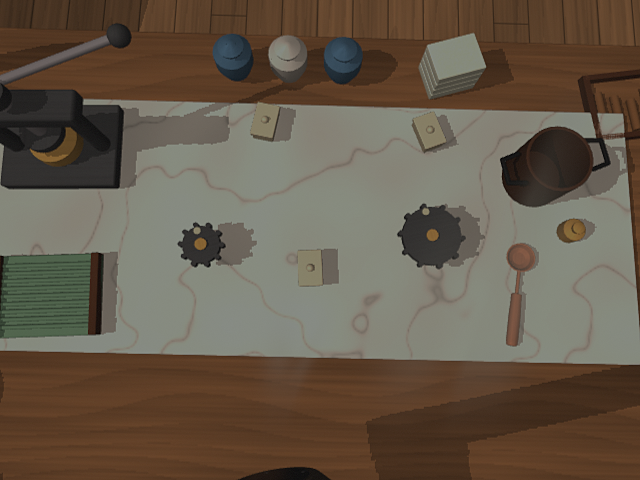

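View pics/scene0.png

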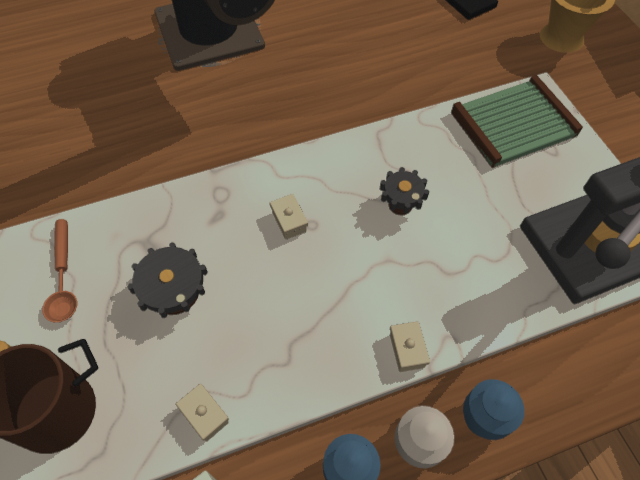

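The top view shows the big wheel near (431,236) with its dot near (426,211). The small wheel is near (201,244). I'll zoom in.

```bash
python3 - <<'E'
import cv2
a=cv2.imread("pics/top0.png")[190:290,380:490];a=cv2.resize(a,None,fx=5,fy=5,interpolation=cv2.INTER_CUBIC)
cv2.imwrite("pics/topz.png",a)
b=cv2.imread("pics/scene0.png")[230:330,115:225];b=cv2.resize(b,None,fx=5,fy=5,interpolation=cv2.INTER_CUBIC)
cv2.imwrite("pics/scz.png",b)
E
cat > h.py <<'E'
from bench import *
import numpy as np,cv2
def w(c,u,v,z):
    d=c["T"][:3,:3]@np.linalg.solve(c["K"],[u,v,1.]);o=c["T"][:3,3]
    return o+d*(z-o[2])/d[2]
def px(c,p):
    q=np.linalg.inv(c["T"])@np.append(p,1);q=c["K"]@q[:3];return q[:2]/q[2]
def draw(c,o,th,img):
    for k in range(10):
        a=th+k*np.pi/5
        u=px(c,[o[0]+.0525*np.cos(a),o[1]+.0525*np.sin(a),.073]);cv2.circle(img,tuple(int(t) for t in u),1,(0,0,255),-1)
E
```

```text
(no output)
```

View pics/topz.png

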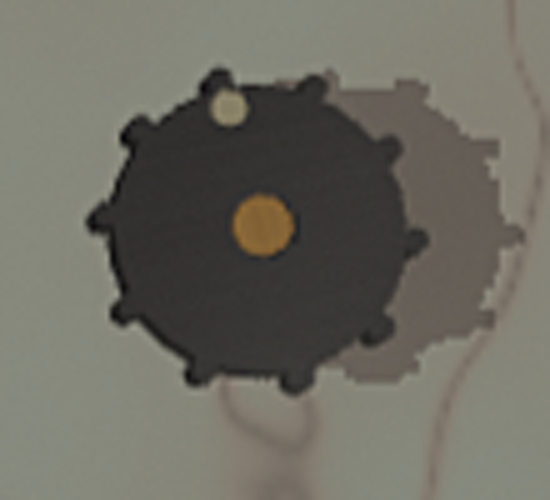

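View pics/scz.png

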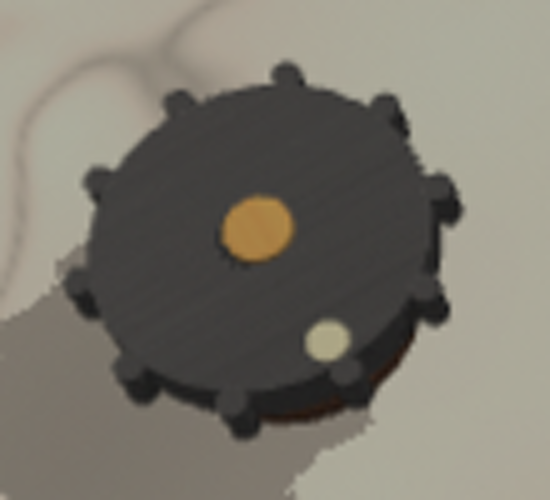

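Run:
```python
from h import *
from scipy.optimize import least_squares
def fit(name,pts,x0,y0,dot):
    c=read_camera(name);P=np.array([w(c,x0+(x+.5)/5-.5,y0+(y+.5)/5-.5,.073)[:2] for x,y in pts])
    o=P.mean(0)
    r=least_squares(lambda q:np.hypot(P[:,0]-q[0],P[:,1]-q[1])-q[2],[*o,.05]).x
    ang=np.degrees(np.arctan2(P[:,1]-r[1],P[:,0]-r[0]))
    d=w(c,x0+dot[0]/5-.4,y0+dot[1]/5-.4,.074)[:2]-r[:2]
    z=np.angle(np.mean(np.exp(1j*np.radians(ang*10))),deg=True)/10
    print(name,o,r,ang.round(1),"mod36",z,"dot",np.hypot(*d),np.degrees(np.arctan2(d[1],d[0])))
    print(px(c,[r[0],r[1],.073]))
fit("top",[(218,80),(315,85),(390,147),(418,240),(377,330),(297,382),(197,375),(122,313),(100,221),(137,132)],380,190,(229,107))
fit("scene",[(287,72),(385,105),(440,186),(430,288),(345,372),(236,402),(134,366),(83,282),(100,181),(180,102)],115,230,(327,341))
s=sense();print(s["eef_pos"])
```

```text
top [ 0.57889966 -0.20547167] [ 0.57902006 -0.20572462  0.05368611] [  14.2  -21.8  -57.   -92.4 -130.  -166.4  157.1  122.7   88.3   51.4] mod36 14.61619156885796 dot 0.04301836491596126 12.851404094450867
[431.18396546 235.47754098]
scene [ 0.58144381 -0.20518419] [ 0.58124686 -0.20487592  0.05239589] [ 159.6  123.5   86.5   50.3   13.1  -21.   -56.7  -92.4 -128.5 -164.9] mod36 14.9376364912182 dot 0.04146260768843335 13.101549179002324
[167.24107967 275.99887195]
[ 0.21087921 -0.64077906  0.2414335 ]
```

Both cameras agree on the big wheel: axis at about (0.580, -0.205), ribs at 14.5° mod 36. I'll use closed fingers with the jaw axis radial, entering the gap at -75.5° and then sweeping anticlockwise about the axis.

```bash
cat >> h.py <<'E'
O=np.array([.580,-.2053])
def goal(r,phi,z):
    "shift from the sensed pose to r (mm), phi (deg), z(TCP,mm) about the wheel, y radial"
    s=sense();R=s["ee_rot"];p=s["eef_pos"];a=np.radians(phi)
    t=np.array([*(O+r/1e3*np.array([np.cos(a),np.sin(a)])),z/1e3])
    ya=np.arctan2(R[1,1],R[0,1]);tw=-((a-ya+np.pi)%(2*np.pi)-np.pi)
    return (R.T@(t-p)*1e3).round(1),round(tw,3)
def where():
    s=sense();d=s["eef_pos"][:2]-O;R=s["ee_rot"]
    print("t",round(s["clock"],2),"r",np.hypot(*d)*1e3,"phi",np.degrees(np.arctan2(d[1],d[0])),"z",s["eef_pos"][2],"yang",np.degrees(np.arctan2(R[1,1],R[0,1])),"F",s["force"].round(1),"gap",s["finger_gap"])
E
python3 -c "
from h import *
where();print(goal(90,-75.5,240))"
```

```text
t 0.2 r 570.8696556246855 phi -130.28527947824205 z 0.24143349672531508 yang -71.79233293131982 F [-0.6  0.6 -0.1] gap 0.08568970024120194
(array([ 480.9, -208.5,    1.9]), np.float64(0.065))
```

Call:
apply_moves(
  moves=[
    {"tx":45,"ty":-19,"tz":0,"twist":0.02},
    {"tx":90,"ty":-39,"tz":0,"twist":0.04},
    {"tx":135,"ty":-58,"tz":0,"twist":0.065},
    {"tx":180,"ty":-78,"tz":0,"twist":0.065},
    {"tx":225,"ty":-97,"tz":0,"twist":0.065},
  ],
  fingers=0,
  grip_force=20,
)

```text
clock: 0.7
eef_pos: [0.3955, -0.4771, 0.2422]
ee_rot: [[0.968, 0.25, 0.0], [0.25, -0.968, 0.0], [0.0, -0.0, -1.0]]
force: [0.9, -1.1, 0.6]
finger_gap: 0.0128
```

```bash
python3 -c "
from h import *
where();print(goal(90,-75.5,240))"
```

```text
t 0.7 r 328.5353893579285 phi -124.17229701441413 z 0.2421703210525912 yang -75.5382718040551 F [ 0.9 -1.1  0.6] gap 0.012775452705118432
(array([ 246.6, -127.1,    2.2]), np.float64(-0.001))
```

Call:
apply_moves(
  moves=[
    {"tx":43,"ty":-22},
    {"tx":86,"ty":-44},
    {"tx":130,"ty":-67},
    {"tx":175,"ty":-90},
    {"tx":215,"ty":-111},
  ],
)

```text
validation failed for argument at $.mo...
```

```bash
python3 -c "
from h import *
where();print(goal(90,-75.5,120))"
```

```text
t 0.7 r 328.5353893579285 phi -124.17229701441413 z 0.2421703210525912 yang -75.5382718040551 F [ 0.9 -1.1  0.6] gap 0.012775452705118432
(array([ 246.6, -127.1,  122.2]), np.float64(-0.001))
```

Call:
apply_moves(
  moves=[
    {"tx":43,"ty":-22,"tz":0,"twist":0},
    {"tx":86,"ty":-44,"tz":0,"twist":0},
    {"tx":130,"ty":-67,"tz":0,"twist":0},
    {"tx":175,"ty":-90,"tz":0,"twist":0},
    {"tx":215,"ty":-111,"tz":0,"twist":0},
  ],
)

```text
clock: 1.2
eef_pos: [0.5762, -0.3156, 0.2422]
ee_rot: [[0.968, 0.251, -0.0], [0.251, -0.968, 0.0], [0.0, -0.0, -1.0]]
force: [-0.6, 0.4, -1.0]
finger_gap: 0.0002
```

```bash
python3 -c "
from h import *
where();print(goal(90,-75.5,120))"
```

```text
t 1.2 r 110.33412865356749 phi -91.99702935286581 z 0.24218803543856454 yang -75.48549212600051 F [-0.6  0.4 -1. ] gap 0.00017048149201030513
(array([ 31.3, -15.8, 122.2]), np.float64(0.0))
```

Call:
apply_moves(
  moves=[
    {"tx":31,"ty":-16,"tz":20,"twist":0},
    {"tx":31,"ty":-16,"tz":60,"twist":0},
    {"tx":31,"ty":-16,"tz":100,"twist":0},
    {"tx":31,"ty":-16,"tz":122,"twist":0},
    {"tx":31,"ty":-16,"tz":122,"twist":0},
  ],
)

```text
clock: 1.7
eef_pos: [0.5981, -0.2921, 0.1147]
ee_rot: [[0.968, 0.25, -0.008], [0.25, -0.968, 0.006], [-0.007, -0.008, -1.0]]
force: [-0.1, 1.2, -0.5]
finger_gap: -0.0002
```

```bash
python3 -c "
from h import *
where();print(goal(84,-75.5,71));s=sense();c=read_camera('wrist');cv2.imwrite('pics/w1.png',c['color'])
c=read_camera('top');i=cv2.resize(c['color'][160:310,360:520],None,fx=4,fy=4);cv2.imwrite('pics/t1.png',i)"
```

```text
t 1.7 r 88.65736011349746 phi -78.25013281592578 z 0.11468250609270825 yang -75.4997753822874 F [-0.1  1.2 -0.5] gap -0.00024752568606347953
(array([ 4.5, -4.2, 43.7]), np.float64(0.0))
```

View pics/w1.png

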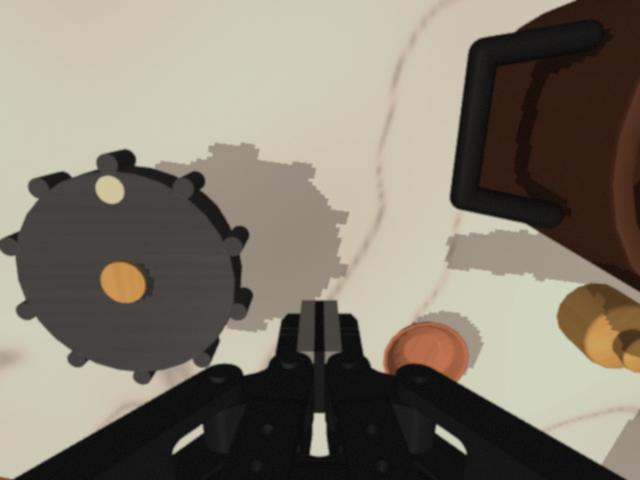

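View pics/t1.png

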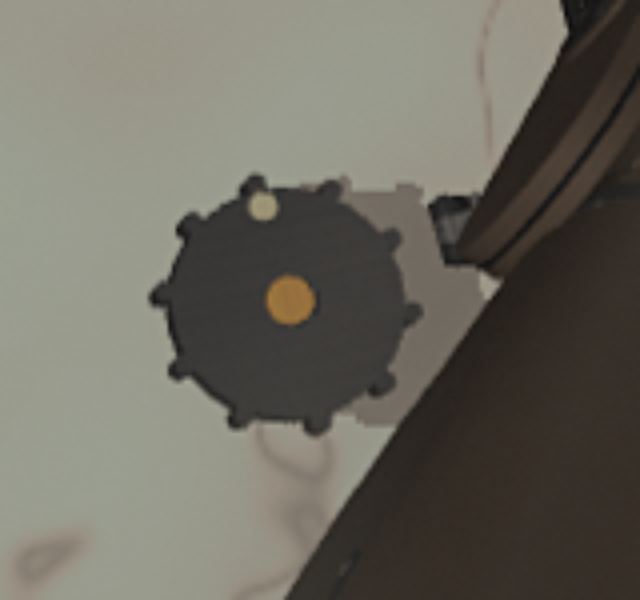

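The wrist view shows the shut fingers facing the lower-right gap of the wheel at about (225,325), and the top view agrees. The ladle bowl is clear.

```bash
python3 -c "
from h import *
where();print(goal(86,-75.5,71))"
```

```text
t 1.8 r 91.44559979544893 phi -76.80300384804632 z 0.12047371017428134 yang -75.51790921104646 F [ 1.1 -0.8  0.3] gap 7.414162548766343e-05
(array([ 2.1, -5.4, 49.5]), np.float64(-0.0))
```

Call:
apply_moves(
  moves=[
    {"tx":2,"ty":-4,"tz":20,"twist":0},
    {"tx":2,"ty":-4,"tz":40,"twist":0},
    {"tx":2,"ty":-4,"tz":49,"twist":0},
    {"tx":2,"ty":-4,"tz":49,"twist":0},
    {"tx":2,"ty":-4,"tz":49,"twist":0},
  ],
)

```text
clock: 2.3
eef_pos: [0.6026, -0.2907, 0.0732]
ee_rot: [[0.968, 0.25, 0.002], [0.25, -0.968, -0.002], [0.002, 0.002, -1.0]]
force: [-0.5, 0.1, 0.2]
finger_gap: -0.0
```

```bash
python3 -c "
from h import *
where();c=read_camera('top');i=cv2.resize(c['color'][160:310,360:520],None,fx=4,fy=4);cv2.imwrite('pics/t2.png',i)
where();print(goal(68,-75.5,71))"
```

```text
t 2.3 r 88.3027991581939 phi -75.1628987574585 z 0.07317242416367543 yang -75.52841939300686 F [-0.5  0.1  0.2] gap -1.1802108405659015e-05
t 2.35 r 88.40015882356498 phi -75.08339897846778 z 0.0733840830979138 yang -75.52757942961442 F [ 0.3 -0.5  0.1] gap 0.0002357585955493053
(array([ -0.7, -20.4,   2.3]), np.float64(-0.0))
```

View pics/t2.png

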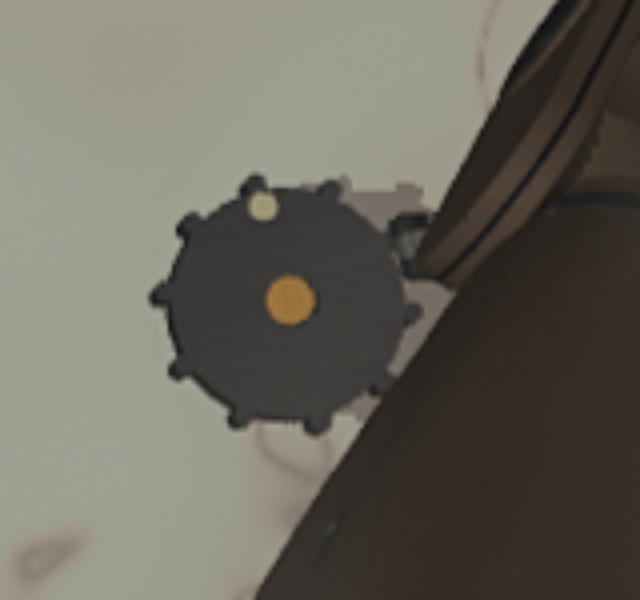

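```bash
python3 -c "
from h import *
c=read_camera('top');s=sense();i=cv2.resize(c['color'][160:310,360:520],None,fx=4,fy=4)
for z,col in((-.011,(0,255,0)),(.011,(0,0,255))):
  P=[]
  for x,y in((-11,-14.3),(11,-14.3),(11,14.3),(-11,14.3)):
    q=s['eef_pos']+s['ee_rot']@np.array([x/1e3,y/1e3,z]);u=px(c,q);P.append([(u[0]-360+.5)*4,(u[1]-160+.5)*4])
  cv2.polylines(i,[np.int32(P)],True,col,1)
for k in range(10):
  a=np.radians(14.5+36*k);u=px(c,[O[0]+.0525*np.cos(a),O[1]+.0525*np.sin(a),.073]);cv2.circle(i,(int((u[0]-359.5)*4),int((u[1]-159.5)*4)),4,(255,255,0),1)
cv2.imwrite('pics/t3.png',i)"
```

```text
(no output)
```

View pics/t3.png

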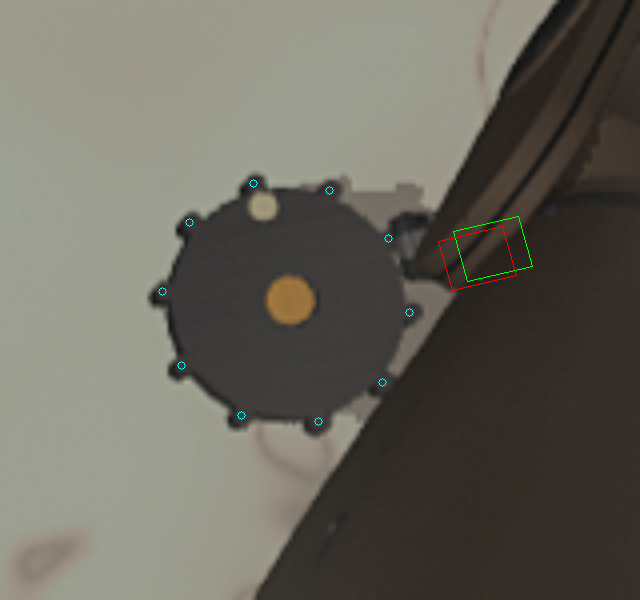

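```bash
python3 -c "
from h import *
where();c=read_camera('wrist');i=c['color'].copy();T=np.linalg.inv(c['tool_from_camera']);print(c['tool_from_camera'].round(3).tolist())
s=sense();R=s['ee_rot'];p=s['eef_pos']
def pt(q):
  q=c['K']@(T[:3,:3]@q+T[:3,3]);return tuple(int(v) for v in q[:2]/q[2])
for k in range(10):
  a=np.radians(14.5+36*k);q=R.T@(np.array([O[0]+.0525*np.cos(a),O[1]+.0525*np.sin(a),.073])-p);cv2.circle(i,pt(q),4,(255,255,0),1)
P=[pt(np.array([x/1e3,y/1e3,.011])) for x,y in((-11,-14.3),(11,-14.3),(11,14.3),(-11,14.3))]
cv2.polylines(i,[np.int32(P)],True,(0,0,255),1);cv2.imwrite('pics/w3.png',i)"
```

```text
t 2.4 r 88.32418259964955 phi -75.09457068606126 z 0.07333617664106844 yang -75.52422522558118 F [ 0.2 -1.3 -0.1] gap -5.7857164347486966e-05
[[0.001, -0.951, -0.31, 0.08], [1.0, 0.001, -0.001, -0.001], [0.001, -0.31, 0.951, -0.131], [0.0, 0.0, 0.0, 1.0]]
```

View pics/w3.png

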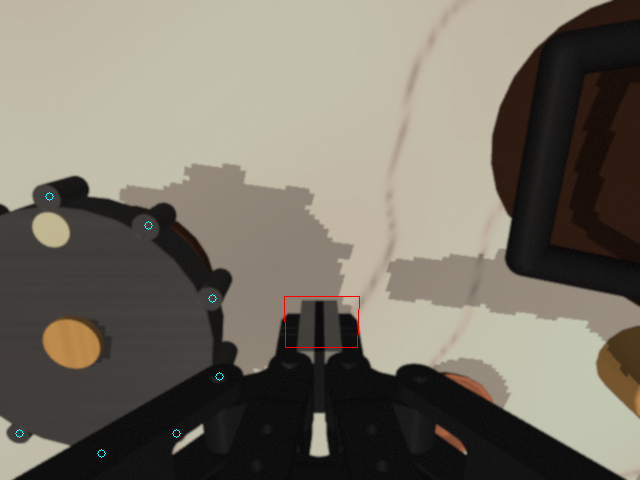

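```bash
python3 -c "
from h import *
s=sense();c=read_camera('wrist');A=c['tool_from_camera']
d=A[:3,:3]@np.linalg.solve(c['K'],[225.,370,1]);
for L in(.05,.06,.07,.08,.09,.1):print((A[:3,3]+d*L).round(4)*1e3, (s['eef_pos']+s['ee_rot']@(A[:3,3]+d*L)).round(3), end=' ');q=s['eef_pos']+s['ee_rot']@(A[:3,3]+d*L);t=read_camera('top') if L==.05 else t;print(px(t,q))
"
```

```text
[ 49.4 -12.4 -88.6] [ 0.647 -0.266  0.162] [481.26640715 183.95322924]
[ 43.3 -14.7 -80.1] [ 0.641 -0.265  0.153] [479.32238335 189.31318182]
[ 37.2 -17.  -71.5] [ 0.634 -0.265  0.145] [477.41067931 194.58402417]
[ 31.1 -19.3 -63. ] [ 0.628 -0.264  0.136] [475.53049569 199.7679602 ]
[ 25.1 -21.5 -54.5] [ 0.621 -0.263  0.128] [473.6810593  204.86712171]
[ 19.  -23.8 -45.9] [ 0.615 -0.263  0.119] [471.86162202 209.88357135]
```

The fingertip model matches the wrist image. The knuckle sits at about z 0.10, well above the wheel, so I'll move in radially.

Call:
apply_moves(
  moves=[
    {"tx":-0.5,"ty":-7,"tz":2,"twist":0},
    {"tx":-0.5,"ty":-14,"tz":2,"twist":0},
    {"tx":-0.5,"ty":-20,"tz":2,"twist":0},
    {"tx":-0.5,"ty":-20,"tz":2,"twist":0},
    {"tx":-0.5,"ty":-20,"tz":2,"twist":0},
  ],
)

```text
clock: 3.05
eef_pos: [0.5962, -0.2703, 0.0694]
ee_rot: [[0.968, 0.251, 0.0], [0.251, -0.968, -0.0], [0.0, 0.0, -1.0]]
force: [-0.1, -0.3, -0.1]
finger_gap: -0.0004
```

```bash
python3 -c "
from h import *
where();s=sense();c=read_camera('wrist');cv2.imwrite('pics/w4.png',c['color']);print(goal(68,-75.5,71))"
```

```text
t 3.05 r 66.96649067692834 phi -75.95768230393821 z 0.06936370980338069 yang -75.48229356200538 F [-0.1 -0.3 -0.1] gap -0.0003584449107342286
(array([ 0.5,  0.7, -1.6]), np.float64(-0.0))
```

View pics/w4.png

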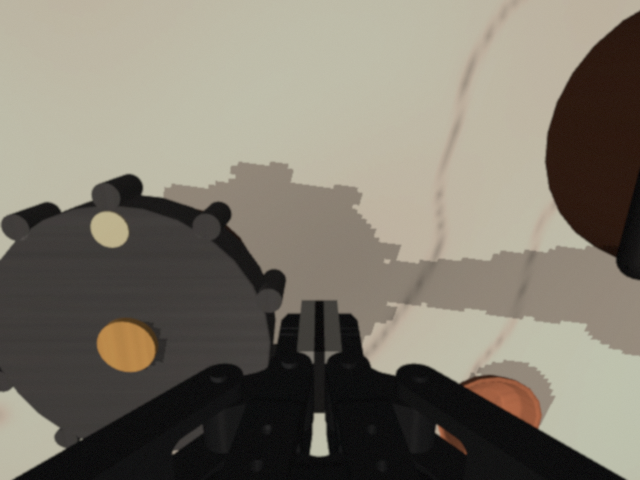

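The finger is in the gap with no force, and the next rib is ahead of it at (270,290). I'll sweep 30° around the axis.

Call:
apply_moves(
  moves=[
    {"tx":7.0,"ty":-0.4,"tz":-1,"twist":-0.105},
    {"tx":13.9,"ty":-1.5,"tz":-1,"twist":-0.209},
    {"tx":20.7,"ty":-3.3,"tz":-1,"twist":-0.314},
    {"tx":27.3,"ty":-5.8,"tz":-1,"twist":-0.419},
    {"tx":33.5,"ty":-9.0,"tz":-1,"twist":-0.524},
  ],
)

```text
clock: 3.6
eef_pos: [0.6265, -0.2545, 0.0704]
ee_rot: [[0.71, 0.704, -0.0], [0.704, -0.71, -0.002], [-0.001, 0.001, -1.0]]
force: [-0.8, -1.2, -1.0]
finger_gap: 0.0
```

```bash
python3 -c "
from h import *
where();c=read_camera('wrist');cv2.imwrite('pics/w5.png',c['color']);where()
c=read_camera('top');i=cv2.resize(c['color'][160:310,360:520],None,fx=4,fy=4);cv2.imwrite('pics/t5.png',i)"
```

```text
t 3.6 r 67.69583668144622 phi -46.64818108864321 z 0.0703776549622573 yang -45.24634740638005 F [-0.8 -1.2 -1. ] gap 1.8816012925120153e-05
t 3.65 r 67.59725422153564 phi -45.71323967860428 z 0.07046445160968981 yang -45.06582112765582 F [-0.6 -1.3  0. ] gap 4.682358179352721e-05
```

View pics/w5.png

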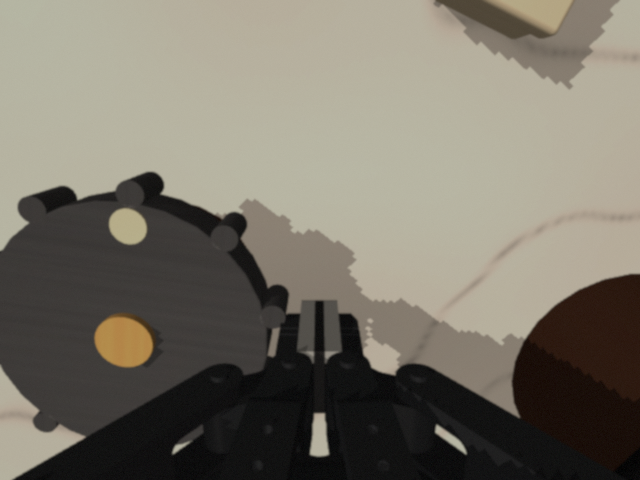

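View pics/t5.png

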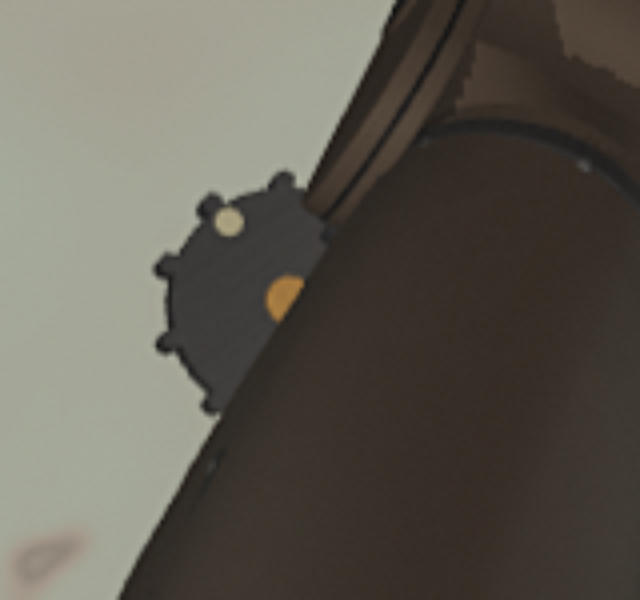

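The dot moved round, to (127,226) in the wrist view. I'll work out the wheel angle from it.

```bash
cat >> h.py <<'E'
def wang(u,v):
    s=sense();c=read_camera('wrist');A=c['tool_from_camera'];d=s['ee_rot']@A[:3,:3]@np.linalg.solve(c['K'],[u,v,1.]);o=s['eef_pos']+s['ee_rot']@A[:3,3]
    q=(o+d*(.074-o[2])/d[2])[:2]-O;return np.hypot(*q)*1e3,np.degrees(np.arctan2(q[1],q[0]))
E
python3 -c "
from h import *
print(wang(127.5,226));where();print(goal(67.5,-45.5,70.5))"
```

```text
(np.float64(43.21091833115688), np.float64(37.66914881605832))
t 3.75 r 67.38815099229053 phi -46.15561987453236 z 0.07039478315450302 yang -45.59828974730624 F [ 0.3 -0.3 -1. ] gap 7.615925646987164e-05
(array([ 0.8,  0.1, -0.1]), np.float64(-0.002))
```

Call:
apply_moves(
  moves=[
    {"tx":7.3,"ty":-0.4,"tz":0,"twist":-0.105},
    {"tx":14.3,"ty":-1.5,"tz":0,"twist":-0.209},
    {"tx":21.2,"ty":-3.3,"tz":0,"twist":-0.314},
    {"tx":27.8,"ty":-5.8,"tz":0,"twist":-0.419},
    {"tx":34.0,"ty":-9.0,"tz":0,"twist":-0.524},
  ],
)

```text
clock: 4.25
eef_pos: [0.6446, -0.2242, 0.0706]
ee_rot: [[0.265, 0.964, 0.001], [0.964, -0.265, -0.002], [-0.001, 0.001, -1.0]]
force: [0.4, -2.6, -1.7]
finger_gap: 0.0
```

```bash
python3 -c "
from h import *
where();c=read_camera('wrist');cv2.imwrite('pics/w6.png',c['color']);where();print(goal(67.5,-15.5,70.5))"
```

```text
t 4.25 r 67.29759690732428 phi -16.324763830461418 z 0.07055048748351267 yang -15.378873132337063 F [ 0.4 -2.6 -1.7] gap 3.05872438686028e-05
t 4.3 r 67.17742014039102 phi -15.272127597232133 z 0.07050037599958259 yang -15.18018903626463 F [ 0.5 -0.3  0.8] gap -0.00012413749442603507
(array([-0.3,  0.3,  0. ]), np.float64(0.006))
```

View pics/w6.png

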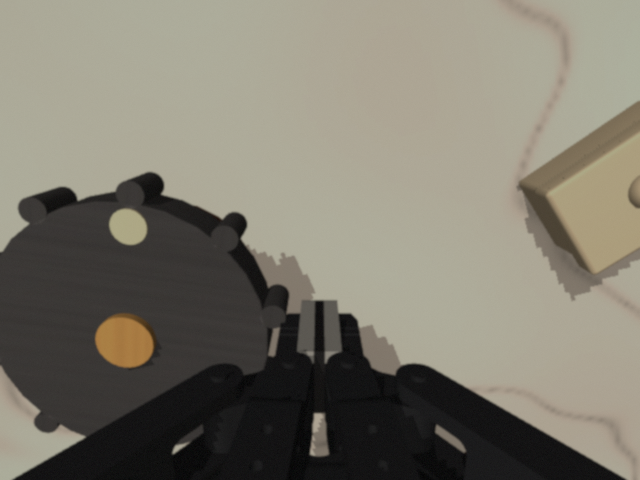

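The wheel follows rigidly and the box is well clear. Next 30°.

Call:
apply_moves(
  moves=[
    {"tx":7.0,"ty":-0.4,"tz":0,"twist":-0.105},
    {"tx":13.9,"ty":-1.5,"tz":0,"twist":-0.209},
    {"tx":20.7,"ty":-3.3,"tz":0,"twist":-0.314},
    {"tx":27.3,"ty":-5.8,"tz":0,"twist":-0.419},
    {"tx":33.7,"ty":-9.0,"tz":0,"twist":-0.524},
  ],
)

```text
clock: 4.8
eef_pos: [0.6452, -0.1891, 0.0707]
ee_rot: [[-0.251, 0.968, 0.002], [0.968, 0.251, -0.001], [-0.002, 0.002, -1.0]]
force: [1.0, -1.5, -0.2]
finger_gap: 0.0001
```

```bash
python3 -c "
from h import *
where();c=read_camera('wrist');cv2.imwrite('pics/w7.png',c['color']);where();print(goal(67.5,14.5,70.5))
c=read_camera('top');i=cv2.resize(c['color'][160:310,360:520],None,fx=4,fy=4);cv2.imwrite('pics/t7.png',i)"
```

```text
t 4.8 r 67.16842892878849 phi 13.944565271150225 z 0.07067085626840164 yang 14.553037966160037 F [ 1.  -1.5 -0.2] gap 6.065691979147375e-05
t 4.85 r 67.09328039093764 phi 15.084383856455235 z 0.07049459320002789 yang 14.762270666741431 F [ 0.9 -0.1 -0. ] gap 1.6555809540166798e-07
(array([-0.7,  0.4, -0. ]), np.float64(0.005))
```

View pics/w7.png

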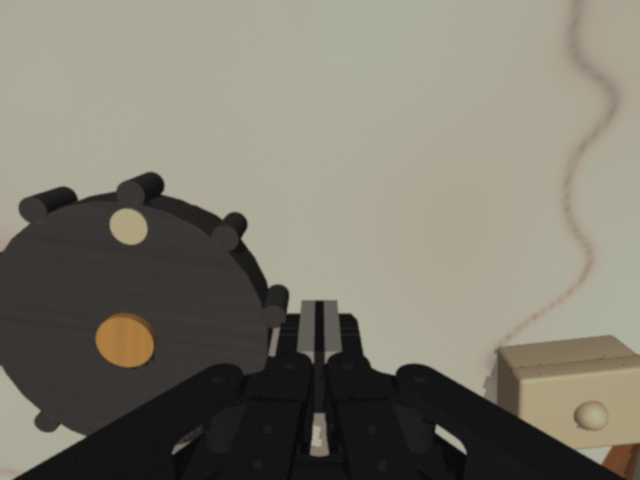

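View pics/t7.png

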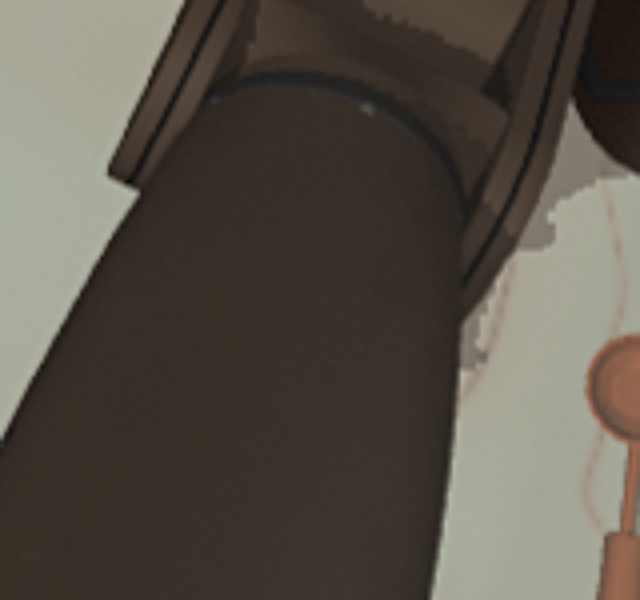

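Wheel mark is at about 98° and the target is about 122°, so 24° more.

Call:
apply_moves(
  moves=[
    {"tx":7.0,"ty":-0.4,"tz":0,"twist":-0.105},
    {"tx":13.9,"ty":-1.5,"tz":0,"twist":-0.209},
    {"tx":20.0,"ty":-3.1,"tz":0,"twist":-0.305},
    {"tx":24.5,"ty":-4.7,"tz":0,"twist":-0.375},
    {"tx":27.0,"ty":-5.8,"tz":0,"twist":-0.415},
  ],
)

```text
clock: 5.4
eef_pos: [0.6328, -0.1639, 0.0707]
ee_rot: [[-0.618, 0.787, 0.002], [0.787, 0.618, 0.0], [-0.001, 0.002, -1.0]]
force: [2.6, -0.9, -0.6]
finger_gap: 0.0001
```

```bash
python3 -c "
from h import *
where();c=read_camera('wrist');cv2.imwrite('pics/w8.png',c['color']);where();print(wang(128.5,226.5));print(goal(67.5,38,70.5))"
```

```text
t 5.4 r 67.09284612949023 phi 38.145324829292775 z 0.07065573418020746 yang 38.138543003604255 F [ 2.6 -0.9 -0.6] gap 5.735261159482093e-05
t 5.45 r 67.07527480972225 phi 38.47273436007979 z 0.07055331208704883 yang 38.20059698390555 F [ 2.1  0.8 -0.7] gap -0.00011967744989927269
(np.float64(44.22429957041184), np.float64(119.43767838884945))
(array([-0.4,  0.5,  0. ]), np.float64(0.001))
```

View pics/w8.png

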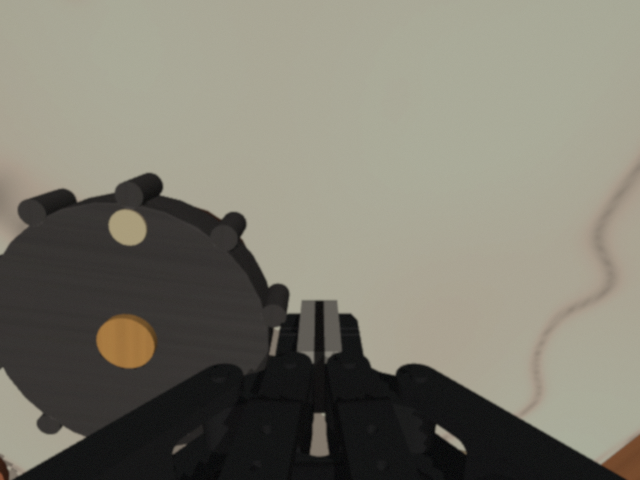

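Mark is at about 120–121° by the wrist camera. I'll back off slightly, withdraw radially and raise.

Call:
apply_moves(
  moves=[
    {"tx":-1,"ty":0,"tz":0,"twist":0},
    {"tx":-1,"ty":6,"tz":0,"twist":0},
    {"tx":-1,"ty":15,"tz":0,"twist":0},
    {"tx":-1,"ty":24,"tz":0,"twist":0},
    {"tx":-1,"ty":24,"tz":0,"twist":0},
  ],
)

```text
clock: 6.0
eef_pos: [0.6527, -0.1487, 0.0703]
ee_rot: [[-0.621, 0.784, 0.0], [0.784, 0.621, 0.0], [-0.0, 0.0, -1.0]]
force: [0.5, -0.7, -0.4]
finger_gap: -0.0003
```

Call:
apply_moves(
  moves=[
    {"tx":0,"ty":0,"tz":-20,"twist":0},
    {"tx":0,"ty":0,"tz":-60,"twist":0},
    {"tx":0,"ty":0,"tz":-100,"twist":0},
    {"tx":0,"ty":0,"tz":-140,"twist":0},
    {"tx":0,"ty":0,"tz":-150,"twist":0},
  ],
)

```text
clock: 6.5
eef_pos: [0.6543, -0.1504, 0.2273]
ee_rot: [[-0.62, 0.784, 0.01], [0.784, 0.62, -0.004], [-0.009, 0.005, -1.0]]
force: [0.6, -0.1, 1.4]
finger_gap: -0.0002
```

```bash
python3 -c "
from h import *
where();print(goal(300,-75,220));c=read_camera('scene');cv2.imwrite('pics/s9.png',c['color']);c=read_camera('top');cv2.imwrite('pics/t9.png',c['color'])"
```

```text
t 6.5 r 92.37600626793721 phi 36.44914114475944 z 0.22727638159608896 yang 38.33918940496439 F [ 0.6 -0.1  1.4] gap -0.00022529791675137775
(array([-272.3, -211.2,    8.7]), np.float64(1.978))
```

View pics/s9.png

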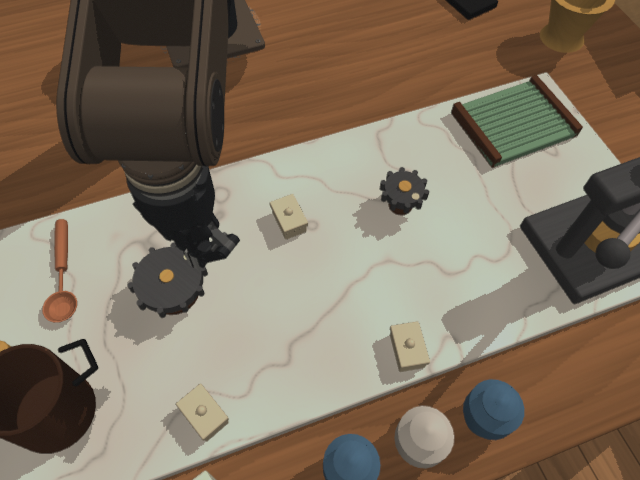

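View pics/t9.png

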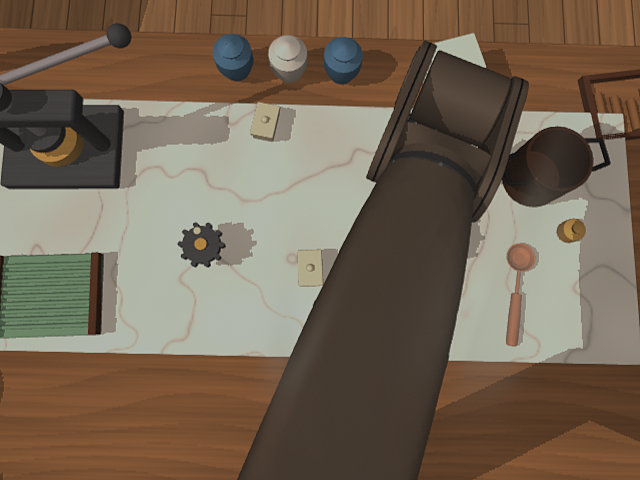

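The small wheel is unmoved. The arm hides the big one, so I'll move it aside at height for a clear view.

Call:
apply_moves(
  moves=[
    {"tx":40,"ty":20,"tz":0,"twist":0},
    {"tx":80,"ty":40,"tz":0,"twist":0},
    {"tx":120,"ty":60,"tz":0,"twist":0},
    {"tx":160,"ty":80,"tz":0,"twist":0},
    {"tx":200,"ty":100,"tz":0,"twist":0},
  ],
)

```text
clock: 7.1
eef_pos: [0.6041, 0.0709, 0.2169]
ee_rot: [[-0.62, 0.785, -0.005], [0.785, 0.62, 0.0], [0.003, -0.004, -1.0]]
force: [0.8, -0.1, -0.7]
finger_gap: 0.0002
```

Call:
apply_moves(
  moves=[
    {"tx":20,"ty":15,"tz":0,"twist":0},
    {"tx":40,"ty":15,"tz":0,"twist":0},
    {"tx":40,"ty":15,"tz":0,"twist":0},
    {"tx":40,"ty":15,"tz":0,"twist":0},
    {"tx":40,"ty":15,"tz":0,"twist":0},
  ],
)

```text
clock: 7.6
eef_pos: [0.5931, 0.1087, 0.2197]
ee_rot: [[-0.619, 0.785, -0.001], [0.785, 0.619, -0.0], [0.0, -0.001, -1.0]]
force: [0.6, -0.4, 0.3]
finger_gap: 0.0
```

```bash
python3 -c "
from h import *
where();c=read_camera('top');cv2.imwrite('pics/t10f.png',c['color']);a=cv2.resize(c['color'][190:290,380:490],None,fx=5,fy=5,interpolation=cv2.INTER_CUBIC);cv2.imwrite('pics/t10.png',a)"
```

```text
t 7.6 r 314.3115049930981 phi 87.61868372701717 z 0.21973771188562663 yang 38.24634725836493 F [ 0.6 -0.4  0.3] gap 2.6415004557462408e-06
```

View pics/t10.png

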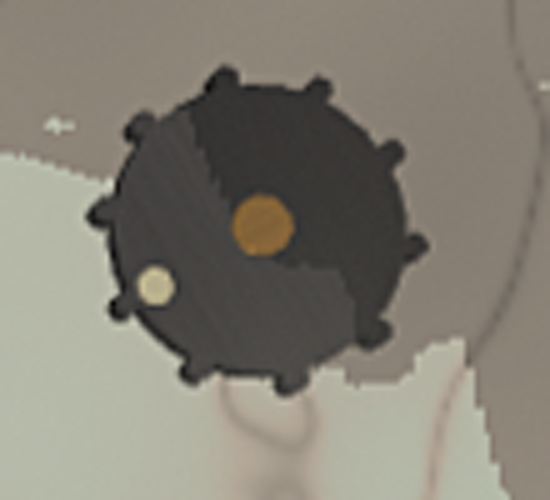

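```bash
python3 -c "
from h import *
c=read_camera('top');f=lambda x,y:w(c,380+x/5-.4,190+y/5-.4,.074)[:2]
a=f(229,107);b=f(156,286);o=np.array([.579,-.2057])
print(np.hypot(*(a-b))*1e3,[np.degrees(np.arctan2(*(q-o)[::-1])) for q in(a,b)])
a=cv2.imread('pics/top0.png')[215:275,170:235];b=c['color'][215:275,170:235];cv2.imwrite('pics/sm.png',cv2.resize(np.hstack([a,b]),None,fx=5,fy=5))"
```

```text
67.28919877702707 [np.float64(12.813497452066112), np.float64(120.2637340763039)]
```

View pics/sm.png

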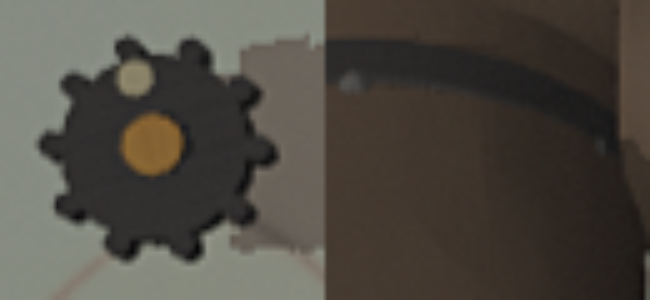

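The turn measures 107.5° and the mark moved 67.3 mm, both on target. The arm now hides the small wheel from the top camera, but it was unchanged in the last clear view and no force has been felt since. Handing in.

```bash
python3 -c "
from h import *
a=cv2.imread('pics/top0.png')[215:275,170:235];b=cv2.imread('pics/t9.png')[215:275,170:235]
print('small diff',cv2.absdiff(a,b).mean(),cv2.absdiff(a,b).max());where();print(abs(sense()['qvel']).max());print(finish_job())"
```

```text
small diff 31.475470085470086 50
t 7.7 r 314.29350158416287 phi 87.56350977275743 z 0.22016902921107573 yang 38.23075121319031 F [ 0.6  0.1 -0.4] gap -0.00011943153303179816
0.0032283556753527867
the job is handed in; nothing more can be done
None
```

```bash
python3 -c "
import cv2
a=cv2.imread('pics/top0.png')[215:275,170:235];b=cv2.imread('pics/t9.png')[215:275,170:235]
print(a.mean(),b.mean(),cv2.matchTemplate(b,a,cv2.TM_CCOEFF_NORMED))"
```

```text
97.938547008547 129.41401709401708 [[0.9997925]]
```

I rolled the larger tally wheel, the one on the robot's right, three clicks anticlockwise, using the shut fingertips in a gap between its ribs. The job was handed in at about 7.7 s, and no verdict was reported.

- **Larger wheel:** the top camera shows it turned about 107.5° (target 108°, within 14°), with its mark 67.3 mm from where it started (allowed 61.4 to 73.5 mm). The wrist camera, just before I withdrew, put the mark at about 119.4°, against about 120.3° from the top camera.
- **Smaller wheel:** it was unchanged in its last clear picture, taken after the roll. A raw brightness comparison with the first picture differed by about 31 levels, but that was exposure: the normalised match is 0.9998.
- **Not rechecked:** the arm then moved aside and hid the small wheel from the top camera, so I have no later look at it. The arm crossed at about 0.22 m and felt no force above noise.
- **Arm:** it was at rest at that height and touching nothing when I handed in.

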